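# Lock out the bench mains box with a snap hook

## Robot

A 6-joint arm with a two-finger parallel gripper is mounted at the origin on the work surface. World frame = base frame: x ahead of the robot, y to its left, z up, the work surface at z = 0. Lengths are in m, angles in degrees, forces in N, time in s.
With the tool pointing down it reaches from about 0.4 to 0.825 m from the base axis. Payload 7 kg.
Tool frame: the origin (TCP) lies midway between the tips of the shut fingers; the grasp point (between the pads) lies 19 mm behind it; x points along the fingers, z is the direction in which the jaws open and shut, and the axes are right-handed (so a half turn about x gives the same grasp; the last joint's range is limited). The gripper opens to 88 mm and grips with 3 to 60 N. Pads are 19 mm wide; open, the fingers measure 130 mm over their backs; the gripper's body (78 mm by 193 mm) begins 47 mm behind the grasp point.
Start: joints at [-58.035, 20.546, 0.682, 0, -70.136, -16.507], TCP at [0.18, -0.651, 0.227] pointing down, gripper open.
Joint ranges: [-176.03, 176.03], [-82.01, 121.73], [-58.28, 71.71], [-173.87, 95.51], [-174.79, -0.11], [-173.66, 173.66]. Speed limits (degrees/s): [136.94, 136.94, 172.46, 180, 180, 180].

## Interface

Orientations are given as [roll, pitch, yaw] about the fixed x, y, z axes, in that order (R = Rz(yaw) Ry(pitch) Rx(roll)).
In Python, from plant import get_state, capture, close_job gives the robot as it stands.
- The arm moves only by the tool play_rows, never from a script. Its argument "series" is one flat list of numbers, 4 for each row, row after row: the shift along the tool's x, y, z in m, then the turn about the tool's x in rad. In form: [tx, ty, tz, spin, tx, ty, tz, spin, ...]. A call has exactly 5 rows; each row shifts and turns the commanded pose from where the row before left it, along the tool's axes as they then stand; what a row does not reach is not made up. A row lasts 1/12 s, in which the tool goes at most 41.7 mm and 7.16 degrees, less where a joint would pass 70% of its speed; a pose out of reach is approached as far as the arm can. A call is refused whole if a number of a shift passes 0.0417 or a number of a turn 0.125, either way. A call with a gripper value outside its range is refused whole. "jaw" is the opening in per cent of the stroke, from 0 (shut) to 100 (fully open), set as the call begins (left out, the last holds). The fingers move at their own pace and stop on an object; "squeeze" is the grip in N (left out, the last holds). Time passes only in rows, so rows that do not move let the fingers close, or fill a call up. It gives the time, the measured TCP pose, the force and the opening at its end, in the units of the state.
- get_state(): the state, without advancing time (a new reading comes with each control period).
- capture(name): name is "scene" or "top" or "wrist"; returns a dict with "img" (420x560x3 uint8, blue, green, red), "K" (3x3 intrinsics, pixels), "world_from_camera" (4x4, takes a point from camera to world coordinates). Camera axes: x right, y down, z forward; pixel columns grow to the right and rows downward; lengths in m; the calibration is good to about 2 mm. The wrist camera is an equidistant fisheye: a pixel r from the principal point sees the ray r / f radians off the axis. A picture is of the moment at which its call begins. There is no depth.
- close_job(): hands the job in, once; it reports no verdict.
The state is a dict: "time_s": time; "joints": joint angles; "qd": joint speeds; "joint_torque": joint torques, N m; "tcp_pos": TCP position; "eef_rot": TCP orientation; "contact_force": force on the tool from outside, world axes, zero at the start; "moment": the same for the moment, N m; "gripper_width": finger opening in m.
Only numpy, scipy, OpenCV 4.12 (cv2) and the standard library are available. Lean on these libraries where they do the work, as an engineer would, in place of code of your own. Each camera call takes 0.05 s, during which the arm holds its last target.

## Task

The soldering bench is switched off for the day: lock it out by snapping the big handle hook onto the upright ring on top of the grey mains box. Lift the hook by its grip out of its wooden rest, push its sprung gate against the ring's top bar until the bar has passed inside and the gate has snapped shut, then let go and leave the hook hanging on the ring. Do not knock over the solder reel or the flux tin.

Things in the scene. Friction and masses are not known exactly. Their poses are not given: they have to be found in the camera images.
- snap_hook: Steel snap hook with a grey ribbed grip: 153 mm long (own x), 112 mm tall (own z), frame of 12 mm round bar, 0.22 kg. Stands upright in the rest, grip on top, gate below. Origin: centre of its underside, in its middle plane. Bottom bar (centre line z = 6 mm): gate from x = -46 to 15 mm, fixed nose from x = 14 to 75 mm. Inside it is 56 mm high (z = 12 mm to the grip's underside, 68 mm).
- grip (a point): Where to grip the hook: middle of its grip in length and thickness, at z = 94 mm of the hook's frame. The grip is 92 mm long (x), 22 mm thick (y, grip it across this), z from 68 to 112 mm.
- gate (a joint): Angle of the gate, a 10 mm bar hinged at x = -46 mm of the hook: 0 shut, grows as its free end swings up into the hook (most 1.2 rad). Sprung: 4 N to start, 10 N to clear. Pushed straight down on the ring's bar crossing at hook x = -8 to 4 mm, the bar slips past the gate's end at z = 44 mm (x = 4) to 55 mm (x = -8) of the hook's frame and the gate shuts itself below it; press on to z = 58 mm.
- mains_box: Grey mains box, fixed, 160 (x) by 120 (y) by 60 mm high, black rotary switch on its -x face. Origin: centre of its underside. On top a foot plate (top 64 mm over the table) with an upright ring in the box's y-z plane at x = 0: two 10 mm round posts at y = -30 and 30 mm (50 mm clear between) and a straight 10 mm round top bar along y, centre line 155 mm above the table.
- ring_bar (a point): Middle of the ring's top bar, on its centre line, 155 mm above the table. Axes are the box's: the bar runs along y; the hook must lie along x (either end first) and cross the bar between the posts. 86 mm clear under the bar.
- rest: Fixed plywood rest, base 180 x 70 x 12 mm; the hook stands on the base (its underside 12 mm over the table), each end in a 16 mm slot between cheeks 57 mm high over the table, and lifts straight up. Origin: centre of its underside; the hook's x is the rest's x. Rest and box may be left or right of each other.
- solder_reel: Bystander: steel solder reel standing on end, 60 mm diameter, 52 mm high, 0.35 kg, loose. Origin: centre of its underside.
- flux_tin: Bystander: upright round tin, 54 mm diameter, 50 mm high, 0.12 kg, loose. Origin: centre of its underside.
Things that resemble listed ones, but are neither listed nor needed, are in the scene too. Leave any turquoise look-alike of the mains_box alone. What is shaped like the snap_hook but blue is not meant.

How it is judged:
By the outcome, as a careful person would: the job done as asked, in the order asked, and still so for the second after the job is handed in, with the robot touching nothing.
It also fails if it takes over 45 s, if anything falls off the work surface, if the arm or the gripper's body presses on something with over 40 N, if the wrist force passes 120 N, or if a joint passes its speed limit or range.

## Working session

There is one attempt and no reset: what is moved stays moved. The work goes in short steps, Python scripts to look and compute and a tool call to move; the robot and the scene stay as the last step left them, time stands still between calls to the robot, and variables do not carry over. Pictures are saved under pics/ and viewed, and the job is handed in when it is done.

Besides the shell and the picture viewer there is one more tool, called after ">>>" in YAML: its name, and indented under it one key for each argument. play_rows: Moves the arm, as the interface text tells. Its arguments: {"type":"object","properties":{"series":{"type":"array","items":{"type":"number"}},"jaw":{"type":"number"},"squeeze":{"type":"number"}},"required":["series"]}

```bash
mkdir -p pics
python3 - <<'E'
from plant import *
import cv2,numpy as np
print(get_state())
for n in ["scene","top","wrist"]:
    c=capture(n); cv2.imwrite(f"pics/{n}0.png",c["img"]); np.savez(f"{n}0.npz",**c)
    print(n,c["K"].tolist(),np.round(c["world_from_camera"],4).tolist())
E
```

```text
{'time_s': 0.0, 'joints': array([-5.80349399e+01,  2.05904788e+01,  6.34429387e-01, -1.87428482e-02,
       -7.01356474e+01, -1.65073498e+01]), 'qd': array([-0.12583191, -0.01416946, -0.00461555, -0.08018444,  0.00784911,
       -0.0954486 ]), 'joint_torque': array([-2.72672478e-04, -5.82712984e+01,  2.93045300e+01,  6.99709922e+00,
        6.59348574e-03, -1.61590774e-04]), 'tcp_pos': array([ 0.17975117, -0.65012858,  0.22564279]), 'eef_rot': array([  5.63192054,  89.90662515, 111.083248  ]), 'contact_force': array([-0.16430551,  0.08335866, -0.22435019]), 'moment': array([-0.02734784,  0.03090907,  0.00291837]), 'gripper_width': 0.08761917446116253}
scene [[433.8425685730113, 0.0, 276.98759846738517], [0.0, 433.8425685730113, 218.19551542243036], [0.0, 0.0, 1.0]] [[0.0105, 0.7857, -0.6185, 1.0296], [0.9998, -0.0196, -0.0079, -0.0034], [-0.0183, -0.6183, -0.7857, 0.8602], [0.0, 0.0, 0.0, 1.0]]
top [[411.53349170205325, 0.0, 280.3025114712477], [0.0, 411.53349170205325, 214.84430948895752], [0.0, 0.0, 1.0]] [[-0.002, -0.9891, 0.147, 0.364], [-1.0, 0.0014, -0.0042, 0.0074], [0.0039, -0.147, -0.9891, 0.8293], [0.0, 0.0, 0.0, 1.0]]
wrist [[325.19226210127806, 0.0, 283.8644476195017], [0.0, 325.19226210127806, 210.703685979187], [0.0, 0.0, 1.0]] [[-0.2651, 0.9194, 0.2906, 0.1002], [0.9642, 0.252, 0.0822, -0.6723], [0.0023, 0.302, -0.9533, 0.3853], [0.0, 0.0, 0.0, 1.0]]
```

View pics/scene0.png

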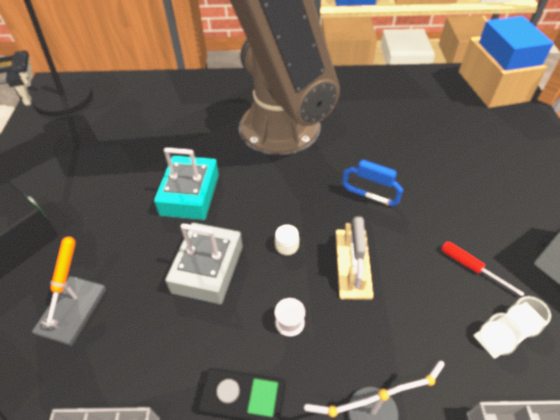

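View pics/top0.png

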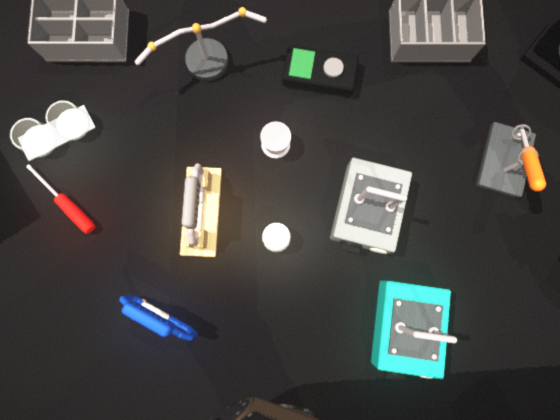

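View pics/wrist0.png

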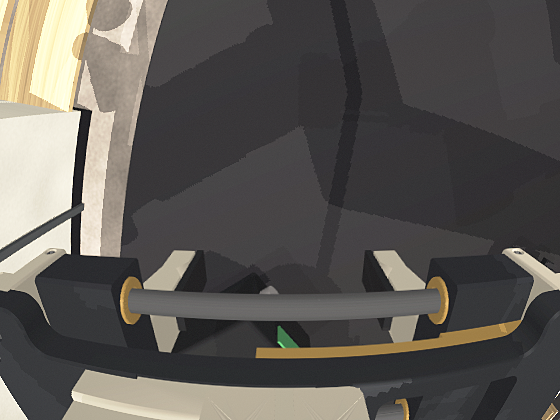

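The top view shows the grey hook in its rest around (200,212) and the grey box around (372,205). The reel is at (275,139), the tin at (276,237), and the blue and turquoise decoys sit lower down. I'll enlarge both for measurement.

Run:
```python
import cv2,numpy as np
t=cv2.imread("pics/top0.png");s=cv2.imread("pics/scene0.png")
def crop(im,x0,y0,x1,y1,k,n):
    c=cv2.resize(im[y0:y1,x0:x1],None,fx=k,fy=k,interpolation=cv2.INTER_CUBIC)
    for x in range((x0+9)//10*10,x1,10):
        cv2.line(c,((x-x0)*k,0),((x-x0)*k,6 if x%50 else 16),(0,255,255),1)
        if x%20==0: cv2.putText(c,str(x),((x-x0)*k,24),0,.4,(0,255,255),1)
    for y in range((y0+9)//10*10,y1,10):
        cv2.line(c,(0,(y-y0)*k),(6,(y-y0)*k),(0,255,255),1)
        if y%20==0: cv2.putText(c,str(y),(8,(y-y0)*k+4),0,.4,(0,255,255),1)
    cv2.imwrite(n,c)
crop(t,165,155,235,265,5,"pics/t_hook.png")
crop(t,320,145,430,265,5,"pics/t_box.png")
crop(s,155,215,255,310,6,"pics/s_box.png")
crop(s,320,205,390,310,5,"pics/s_hook.png")
```

```text
(no output)
```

View pics/t_hook.png

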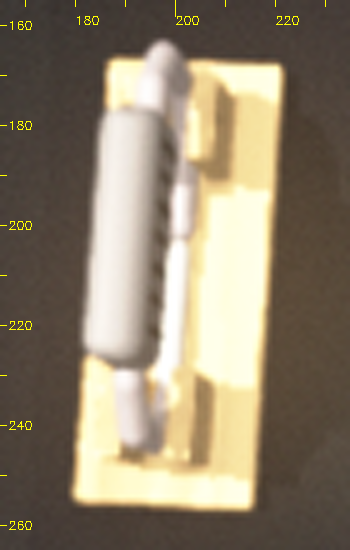

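View pics/t_box.png

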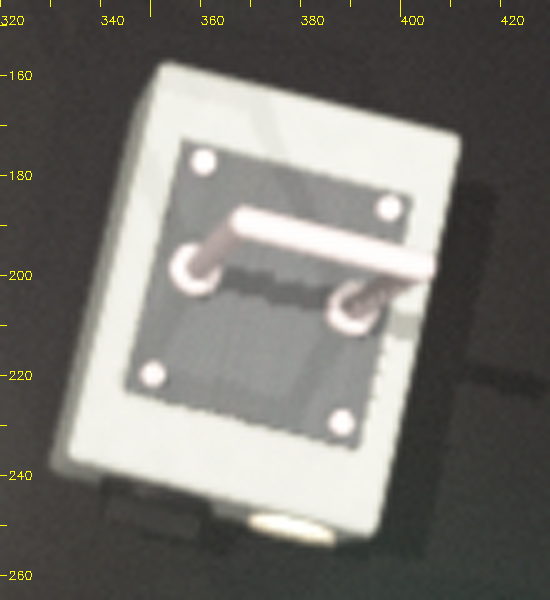

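View pics/s_box.png

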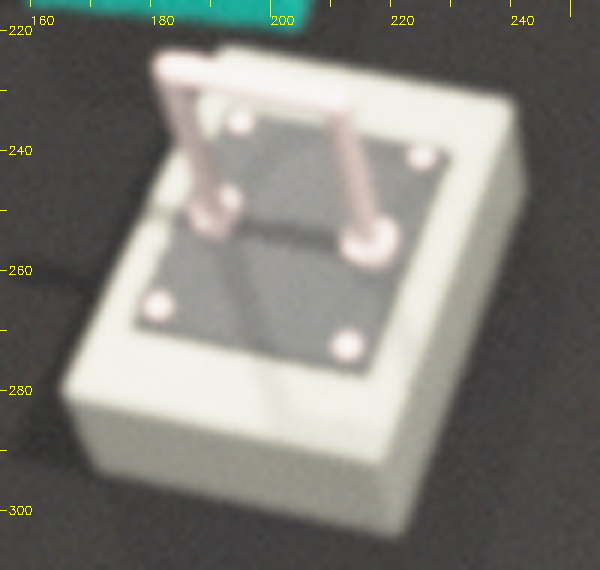

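View pics/s_hook.png

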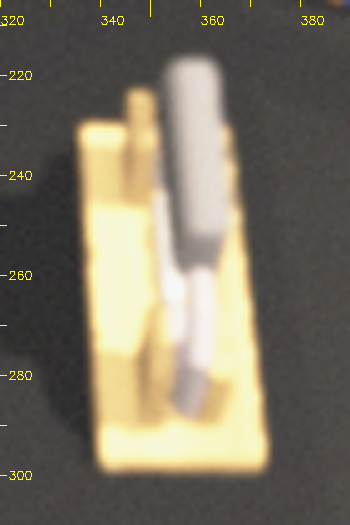

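```bash
cat > h.py <<'E'
import cv2,numpy as np
from scipy.optimize import least_squares
def load(n): return dict(np.load(n+".npz"))
def proj(c,P):
    T=np.linalg.inv(c["world_from_camera"]);p=np.asarray(P,float)@T[:3,:3].T+T[:3,3]
    q=p@c["K"].T; return q[:,:2]/q[:,2:]
def rz(P,x,y,a,z0=0):
    P=np.asarray(P,float);c,s=np.cos(a),np.sin(a)
    return np.c_[x+c*P[:,0]-s*P[:,1],y+s*P[:,0]+c*P[:,1],P[:,2]+z0]
def ray(c,uv,z):
    d=np.linalg.inv(c["K"])@[uv[0],uv[1],1]; R=c["world_from_camera"]; d=R[:3,:3]@d;o=R[:3,3]
    return o+d*(z-o[2])/d[2]
E
python3 - <<'E'
from h import *
T=load("top0");S=load("scene0")
def fit(obs,x0,name):
    f=lambda p:np.concatenate([(proj(c,rz(P,*p))-uv).ravel() for c,P,uv in obs])
    r=least_squares(f,x0,loss="soft_l1");print(name,np.round(r.x[:2],4),np.degrees(r.x[2]).round(2));print(np.round(f(r.x).reshape(-1,2),1).tolist());return r.x
# rest corners, rest x along world +x (image up), y left
R=[[.09,.035,.012],[.09,-.035,.012],[-.09,-.035,.012],[-.09,.035,.012]]
c0=ray(T,(201,212),.012);print(c0)
fit([(T,R,[(186.5,167.5),(221.5,168),(216,256.5),(180,255.5)])],[*c0[:2],0],"rest T")
# scene: image right=+y, image down=+x
fit([(T,R,[(186.5,167.5),(221.5,168),(216,256.5),(180,255.5)]),(S,[[.09,.035,.012],[.09,-.035,.012],[-.09,-.035,.012]],[(372.5,298),(340,299),(333.5,230)])],[*c0[:2],0],"rest TS") if 0 else None
for p in [(.09,.035),(.09,-.035),(-.09,-.035),(-.09,.035)]: pass
B=[[.08,.06,.06],[.08,-.06,.06],[-.08,-.06,.06],[-.08,.06,.06]]
bar=[[0,.03,.155],[0,-.03,.155]]
c0=ray(T,(373,205),.06)
fit([(T,B,[(353,158),(411.5,172.5),(394.5,252.5),(333,237)])],[*c0[:2],0],"box T")
fit([(T,bar,[(369,190),(403.5,199)])],[*c0[:2],0],"bar T")
for uv in [(369,190),(403.5,199)]: print(ray(T,uv,.155))
print("scene bar",[ray(S,uv,.155).round(4) for uv in [(183,226.5),(210.5,232)]])
print("scene rest",[ray(S,uv,.012).round(4) for uv in [(373,298),(340,299),(335,231)]])
for n,uv,z in [("reel",(275.5,134),.052),("tin",(276.5,236),.05)]: print(n,ray(T,uv,z).round(3))
print("reelS",ray(S,(290,309),.052).round(3),"tinS",ray(S,(287,236),.05).round(3))
E
```

```text
[0.49145142 0.16323529 0.012     ]
rest T [0.4932 0.1632] -2.18
[[0.3, -0.5], [-0.5, 0.2], [-0.2, 0.2], [0.4, -0.0]]
box T [ 0.4982 -0.172 ] -14.68
[[-1.2, -0.9], [1.1, -0.1], [0.5, 0.7], [-0.5, 0.1]]
bar T [ 0.4983 -0.1724] -15.05
[[-0.3, -0.1], [0.3, 0.1]]
[ 0.50600023 -0.14389424  0.155     ]
[ 0.49061779 -0.20097477  0.155     ]
scene bar [array([ 0.4914, -0.2032,  0.155 ]), array([ 0.5067, -0.1455,  0.155 ])]
scene rest [array([0.5869, 0.1935, 0.012 ]), array([0.5878, 0.122 , 0.012 ]), array([0.405 , 0.1283, 0.012 ])]
reel [0.64  0.013 0.052]
tin [0.439 0.011 0.05 ]
reelS [0.629 0.012 0.052] tinS [0.445 0.011 0.05 ]
```

```bash
cat >> h.py <<'E'
from scipy.spatial.transform import Rotation as Ro
def state():
    from plant import get_state
    s=get_state(); R=Ro.from_euler("xyz",s["eef_rot"],degrees=True).as_matrix(); return s,R
def plan(target,yawz=None,maxstep=.041):
    """from the current pose to world TCP target, spin so that tool z heads yawz deg (mod 180); equal rows: spin first then shift"""
    s,R=state(); d=np.asarray(target)-s["tcp_pos"]; sp=0
    cur=np.degrees(np.arctan2(R[1,2],R[0,2]))
    if yawz is not None:
        sp=-((yawz-cur+90)%180-90)   # tool x is down
    R2=R@Ro.from_rotvec([np.radians(sp),0,0]).as_matrix()
    print("t",round(s["time_s"],2),"tcp",s["tcp_pos"].round(4),"zhead",round(cur,2),"xaxis",R[:,0].round(4),"F",s["contact_force"].round(1),"w",round(s["gripper_width"],4),"j6",s["joints"][5].round(1))
    print("world d",d.round(4),"spin rad",round(np.radians(sp),4),"d in tool now",(R.T@d).round(4),"after spin",(R2.T@d).round(4),"rows",np.ceil(np.linalg.norm(d)/maxstep))
E
python3 - <<'E'
from h import *
T=load("top0");S=load("scene0")
print([ray(T,uv,.106).round(4) for uv in [(196,178),(187,226.5)]])
print("pred grip ctr px",proj(T,[[.4945,.162,.106],[.4945,.162,.124]]).round(1),proj(S,[[.4945,.162,.106],[.4945,.162,.124]]).round(1))
a=np.radians(-2.2)
print("T ends outer/grip ends",proj(T,rz([[.0765,0,.05],[-.0765,0,.05],[.046,0,.124],[-.046,0,.124]],.4945,.162,a)).round(1).tolist())
plan([.5,-.35,.29],87.8)
E
```

```text
[array([0.5387, 0.1559, 0.106 ]), array([0.4509, 0.1694, 0.106 ])]
pred grip ctr px [[191.9 202.2]
 [189.7 200.4]] [[358.6 238.2]
 [359.8 233.2]]
T ends outer/grip ends [[200.6, 168.6], [195.3, 247.3], [191.5, 174.6], [187.9, 226.6]]
t 0.15 tcp [ 0.1798 -0.6502  0.2258] zhead 105.45 xaxis [-5.0e-04  1.2e-03 -1.0e+00] F [-0.3  0.1  0.5] w 0.0875 j6 -16.5
world d [0.3202 0.3002 0.0642] spin rad 0.3081 d in tool now [-0.064  -0.3886  0.2041] after spin [-0.064  -0.3084  0.3124] rows 11.0
```

>>> play_rows:
  series: [-0.02,0,0,0.103,-0.02,0,0,0.103,-0.02,0,0,0.102,-0.004,-0.028,0.0284,0,0,-0.028,0.0284,0]
  jaw: 100

```text
time_s: 0.57
tcp_pos: [0.2376, -0.5968, 0.2917]
eef_rot: [-152.7, 89.9, -65.1]
contact_force: [0.9, 1.2, -0.2]
gripper_width: 0.0873
```

>>> play_rows:
  series: [0,-0.028,0.0284,0,0,-0.028,0.0284,0,0,-0.028,0.0284,0,0,-0.028,0.0284,0,0,-0.028,0.0284,0]

```text
time_s: 0.98
tcp_pos: [0.3843, -0.4577, 0.2905]
eef_rot: [17.1, 90.0, 104.9]
contact_force: [1.0, -1.6, -0.4]
gripper_width: 0.0873
```

>>> play_rows:
  series: [0,-0.028,0.0284,0,0,-0.028,0.0284,0,0,-0.028,0.0284,0,0,-0.028,0.0284,0,0,0,0,0]

```text
time_s: 1.4
tcp_pos: [0.5037, -0.346, 0.2898]
eef_rot: [-14.9, 89.9, 73.1]
contact_force: [-0.3, -0.7, -0.0]
gripper_width: 0.0876
```

```bash
python3 -c "
from h import *
plan([.4945,.162,.17],87.8)"
```

```text
t 1.4 tcp [ 0.5037 -0.346   0.2898] zhead 88.06 xaxis [ 3.e-04  9.e-04 -1.e+00] F [-0.3 -0.7 -0. ] w 0.0876 j6 -75.7
world d [-0.0092  0.508  -0.1198] spin rad 0.0045 d in tool now [0.1202 0.0264 0.5073] after spin [0.1202 0.0287 0.5071] rows 13.0
```

>>> play_rows:
  series: [0,0.0022,0.039,0,0,0.0022,0.039,0,0,0.0022,0.039,0,0,0.0022,0.039,0,0,0.0022,0.039,0]

```text
time_s: 1.82
tcp_pos: [0.4955, -0.1533, 0.2903]
eef_rot: [77.9, 90.0, 165.7]
contact_force: [1.1, 0.8, 0.4]
gripper_width: 0.0879
```

>>> play_rows:
  series: [0,0.0022,0.039,0,0,0.0022,0.039,0,0,0.0022,0.039,0,0,0.0022,0.039,0,0,0.0022,0.039,0]

```text
time_s: 2.23
tcp_pos: [0.4918, 0.0422, 0.2907]
eef_rot: [-47.6, 90.0, 40.3]
contact_force: [0.3, -0.4, -0.6]
gripper_width: 0.0874
```

>>> play_rows:
  series: [0,0.0022,0.039,0,0,0.0022,0.039,0,0.02,0.0022,0.036,0,0.035,0,0,0,0.035,0,0,0]

```text
time_s: 2.65
tcp_pos: [0.4904, 0.1571, 0.2002]
eef_rot: [-46.2, 89.8, 41.8]
contact_force: [0.7, -1.0, -0.8]
gripper_width: 0.0875
```

```bash
python3 -c "
from h import *
from plant import capture
plan([.4945,.162,.087],87.8)
c=capture('wrist');cv2.imwrite('pics/w1.png',c['img']);np.savez('w1.npz',**c)
c=capture('top');cv2.imwrite('pics/t1.png',c['img'])
"
```

```text
t 2.65 tcp [0.4904 0.1571 0.2002] zhead 88.01 xaxis [ 0.0021  0.0019 -1.    ] F [ 0.7 -1.  -0.8] w 0.0875 j6 -131.6
world d [ 0.0041  0.0049 -0.1132] spin rad 0.0036 d in tool now [ 0.1132 -0.0037  0.0048] after spin [ 0.1132 -0.0036  0.0048] rows 3.0
```

View pics/w1.png

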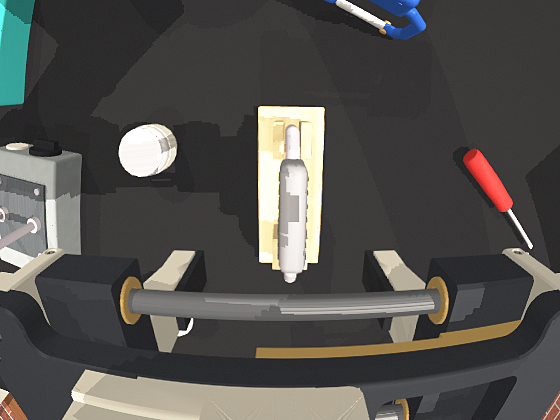

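The wrist view shows the rest with corners at (259,107), (324,107), (322,262), and the grip from (292,160) to (291,270). I'll check these against the estimate.

```bash
cat >> h.py <<'E'
def fproj(c,P):
    T=np.linalg.inv(c["world_from_camera"]);p=np.asarray(P,float)@T[:3,:3].T+T[:3,3]
    rr=np.hypot(p[:,0],p[:,1]);th=np.arctan2(rr,p[:,2]);f=c["K"][0,0]
    return p[:,:2]/rr[:,None]*th[:,None]*f+c["K"][:2,2]
E
python3 -c "
from h import *
c=load('w1');a=np.radians(-2.2)
P=[[-.09,.035,.012],[-.09,-.035,.012],[.09,.035,.012],[-.046,0,.106],[.046,0,.106],[-.0765,0,.06],[.0765,0,.06]]
print(c['world_from_camera'].round(3).tolist());print(fproj(c,rz(P,.4945,.162,a)).round(1).tolist())
B=[[-.09,.035,.012],[-.09,-.035,.012],[.09,.035,.012]]
f=lambda p:(fproj(c,rz(B,*p))-np.array([(324,107),(259,107),(322,262)])).ravel()
r=least_squares(f,[.4945,.162,a]);print(r.x,np.degrees(r.x[2]),r.fun.round(1))
"
python3 -c "
import cv2;i=cv2.imread('pics/w1.png')[95:295,240:345];cv2.imwrite('pics/w1z.png',cv2.resize(i,None,fx=3,fy=3,interpolation=2))"
```

```text
[[0.036, 0.952, 0.304, 0.408], [0.999, -0.035, -0.008, 0.16], [0.003, 0.304, -0.953, 0.36], [0.0, 0.0, 0.0, 1.0]]
[[321.5, 107.8], [255.2, 107.5], [316.7, 263.2], [290.2, 162.2], [289.3, 267.2], [289.2, 121.5], [288.2, 272.6]]
[ 0.4938741   0.16680806 -0.02276901] -1.3045683676342212 [ 0.7 -0.3 -0.6  0.2 -0.1  0.1]
```

View pics/w1z.png

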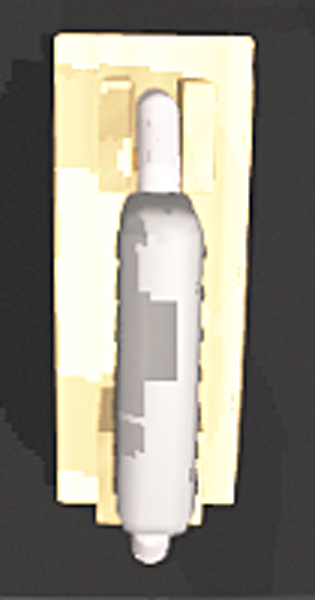

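>>> play_rows:
  series: [0.012,-0.0039,0.0068,0.004,0.025,0,0,0,0.025,0,0,0,0.025,0,0,0,0,0,0,0]

```text
time_s: 3.17
tcp_pos: [0.493, 0.1598, 0.1112]
eef_rot: [124.9, 89.7, -147.6]
contact_force: [-1.2, -0.3, 0.0]
gripper_width: 0.0875
```

```bash
python3 -c "
from h import *
from plant import capture
plan([.4945,.164,.087],87.8)
c=capture('wrist');cv2.imwrite('pics/w2.png',c['img']);np.savez('w2.npz',**c)
c=capture('scene');cv2.imwrite('pics/s2.png',cv2.resize(c['img'][170:320,270:430],None,fx=4,fy=4))
"
```

```text
t 3.17 tcp [0.493  0.1598 0.1112] zhead 87.5 xaxis [-0.0045 -0.0028 -1.    ] F [-1.2 -0.3  0. ] w 0.0875 j6 -132.1
world d [ 0.0015  0.0042 -0.0242] spin rad -0.0052 d in tool now [ 0.0242 -0.0014  0.0044] after spin [ 0.0242 -0.0015  0.0044] rows 1.0
```

View pics/w2.png

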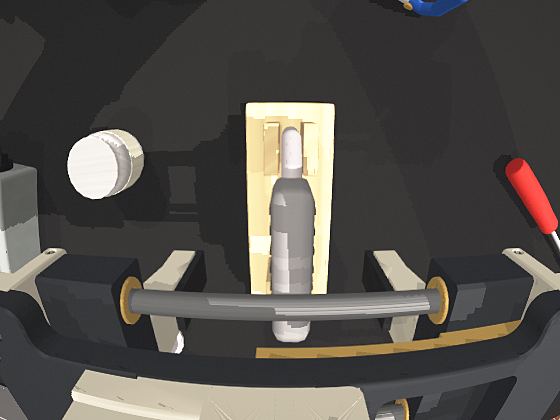

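View pics/s2.png

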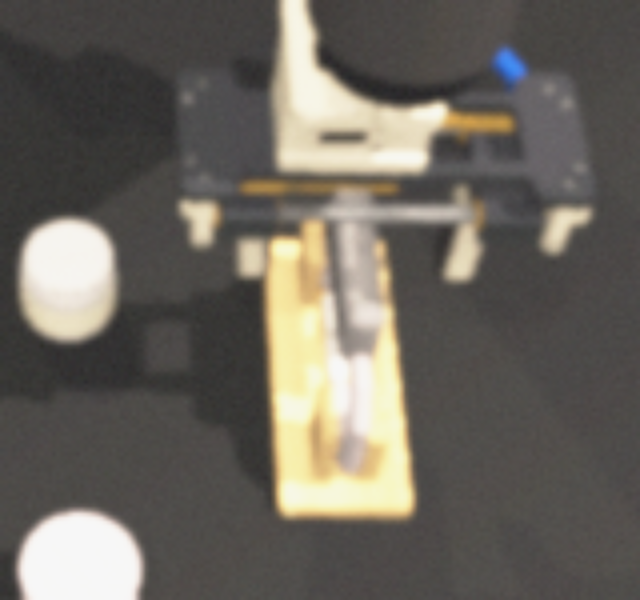

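>>> play_rows:
  series: [0,-0.0015,0.0047,-0.004,0.008,0,0,0,0.008,0,0,0,0.008,0,0,0,0,0,0,0]

```text
time_s: 3.68
tcp_pos: [0.4951, 0.1653, 0.088]
eef_rot: [121.9, 89.9, -150.3]
contact_force: [-0.1, -0.6, -1.4]
gripper_width: 0.0872
```

```bash
python3 -c "
from h import *
plan([.4945,.1645,.087],87.8)
"
```

```text
t 3.68 tcp [0.4951 0.1653 0.088 ] zhead 87.79 xaxis [-0.0021 -0.0012 -1.    ] F [-0.1 -0.6 -1.4] w 0.0872 j6 -132.2
world d [-0.0006 -0.0008 -0.001 ] spin rad -0.0001 d in tool now [ 0.001   0.0006 -0.0008] after spin [ 0.001   0.0006 -0.0008] rows 1.0
```

>>> play_rows:
  series: [0.001,0.0005,-0.0008,0,0,0,0,0,0,0,0,0,0,0,0,0,0,0,0,0]
  jaw: 0
  squeeze: 50

```text
time_s: 4.1
tcp_pos: [0.4957, 0.1652, 0.0888]
eef_rot: [-52.3, 90.0, 35.6]
contact_force: [-0.1, -0.9, 0.0]
gripper_width: 0.0599
```

>>> play_rows:
  series: [0,0,0,0,0,0,0,0,0,0,0,0,0,0,0,0,0,0,0,0]

```text
time_s: 4.52
tcp_pos: [0.4956, 0.1651, 0.0886]
eef_rot: [-162.2, 90.0, -74.4]
contact_force: [0.5, -0.9, 0.4]
gripper_width: 0.0263
```

```bash
python3 -c "
from h import *
plan([.4945,.1645,.262],87.8)
from plant import capture
c=capture('wrist');cv2.imwrite('pics/w3.png',c['img'])
"
```

```text
t 4.52 tcp [0.4956 0.1651 0.0886] zhead 87.81 xaxis [ 0. -0. -1.] F [ 0.5 -0.9  0.4] w 0.0263 j6 -132.2
world d [-0.0011 -0.0006  0.1734] spin rad 0.0002 d in tool now [-0.1734  0.0011 -0.0006] after spin [-0.1734  0.0011 -0.0006] rows 5.0
```

View pics/w3.png

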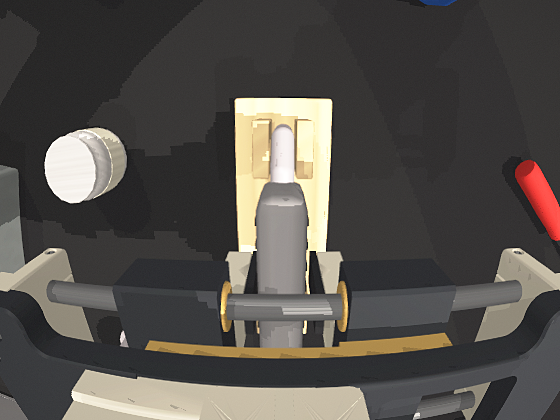

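The fingers straddle the grip centrally, with the grip along column 283, and they're still closing.

>>> play_rows:
  series: [0,0,0,0,0,0,0,0,0,0,0,0,0,0,0,0,0,0,0,0]

```text
time_s: 4.98
tcp_pos: [0.4956, 0.1651, 0.0886]
eef_rot: [4.4, 90.0, 92.2]
contact_force: [-0.1, 0.4, 0.7]
gripper_width: 0.0212
```

>>> play_rows:
  series: [-0.01,0,0,0,-0.012,0,0,0,-0.012,0,0,0,-0.012,0,0,0,-0.012,0,0,0]

```text
time_s: 5.4
tcp_pos: [0.4953, 0.1648, 0.1475]
eef_rot: [126.2, 90.0, -146.0]
contact_force: [-0.5, 0.4, -3.5]
gripper_width: 0.0217
```

>>> play_rows:
  series: [-0.022,0,0,0,-0.025,0,0,0,-0.025,0,0,0,-0.025,0,0,0,-0.02,0,0,0]

```text
time_s: 5.82
tcp_pos: [0.4955, 0.1648, 0.266]
eef_rot: [-60.3, 89.9, 27.5]
contact_force: [0.3, 0.9, -1.7]
gripper_width: 0.0218
```

```bash
python3 -c "
from h import *
plan([.4988,-.1735,.262],75)
from plant import capture
c=capture('scene');cv2.imwrite('pics/s3.png',c['img'])
"
```

```text
t 5.82 tcp [0.4955 0.1648 0.266 ] zhead 87.81 xaxis [ 1.e-03  5.e-04 -1.e+00] F [ 0.3  0.9 -1.7] w 0.0218 j6 -132.2
world d [ 0.0033 -0.3383 -0.004 ] spin rad 0.2236 d in tool now [ 0.0039 -0.0162 -0.3379] after spin [ 0.0039 -0.0907 -0.3259] rows 9.0
```

View pics/s3.png

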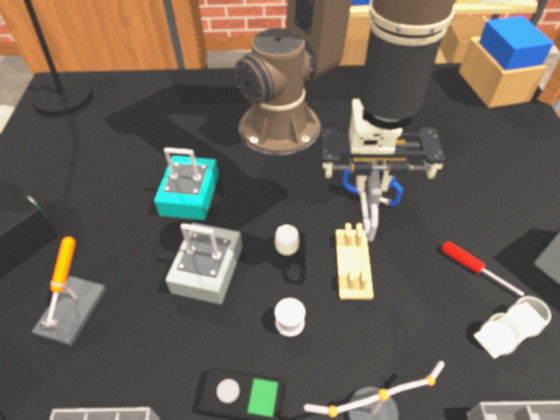

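>>> play_rows:
  series: [-0.005,0,0,0.075,-0.005,0,0,0.075,0,0,0,0.0736,0,-0.0104,-0.0362,0,0,-0.0104,-0.0362,0]

```text
time_s: 6.28
tcp_pos: [0.4965, 0.0899, 0.2735]
eef_rot: [114.6, 90.0, -170.2]
contact_force: [1.0, -1.5, -1.3]
gripper_width: 0.0217
```

>>> play_rows:
  series: [0,-0.0104,-0.0362,0,0,-0.0104,-0.0362,0,0,-0.0104,-0.0362,0,0,-0.0104,-0.0362,0,0,-0.0104,-0.0362,0]

```text
time_s: 6.7
tcp_pos: [0.4995, -0.1003, 0.2739]
eef_rot: [12.0, 90.0, 87.0]
contact_force: [0.1, 0.4, -3.2]
gripper_width: 0.0218
```

>>> play_rows:
  series: [0,-0.0104,-0.0362,0,0,-0.0054,-0.0182,0,0,-0.005,-0.018,0,0,0,0,0,0,0,0,0]

```text
time_s: 7.12
tcp_pos: [0.501, -0.1748, 0.2733]
eef_rot: [94.5, 89.9, 169.4]
contact_force: [-0.0, 0.0, -2.4]
gripper_width: 0.0216
```

```bash
python3 -c "
from h import *
plan([.5017,-.1743,.262],75)
from plant import capture
for n in ['scene','top','wrist']:
  c=capture(n);cv2.imwrite('pics/%s4.png'%n,c['img']);np.savez(n+'4.npz',**c)
cv2.imwrite('pics/s4z.png',cv2.resize(cv2.imread('pics/scene4.png')[120:320,130:290],None,fx=3.8,fy=3,interpolation=2))
cv2.imwrite('pics/s4z.png',cv2.resize(cv2.imread('pics/scene4.png')[170:320,130:290],None,fx=4,fy=4,interpolation=2))
"
```

```text
t 7.12 tcp [ 0.501  -0.1748  0.2733] zhead 74.86 xaxis [-1.e-03  2.e-04 -1.e+00] F [-0.   0.  -2.4] w 0.0216 j6 -107.1
world d [ 0.0007  0.0005 -0.0113] spin rad -0.0024 d in tool now [ 0.0113 -0.0006  0.0006] after spin [ 0.0113 -0.0006  0.0006] rows 1.0
```

View pics/s4z.png

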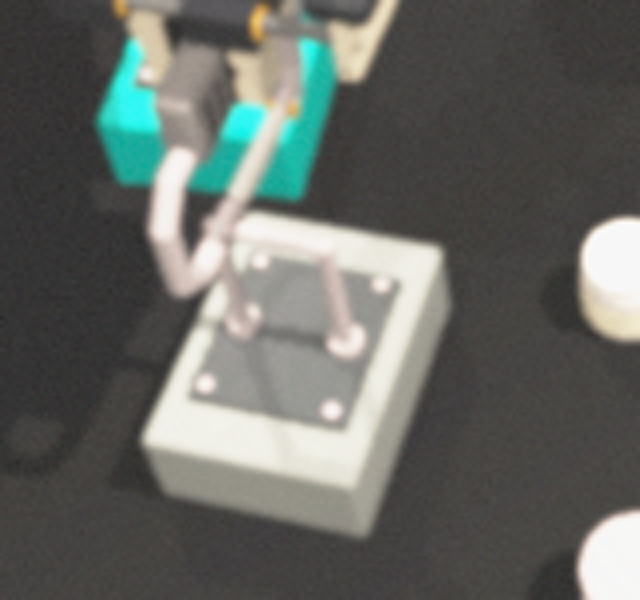

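View pics/wrist4.png

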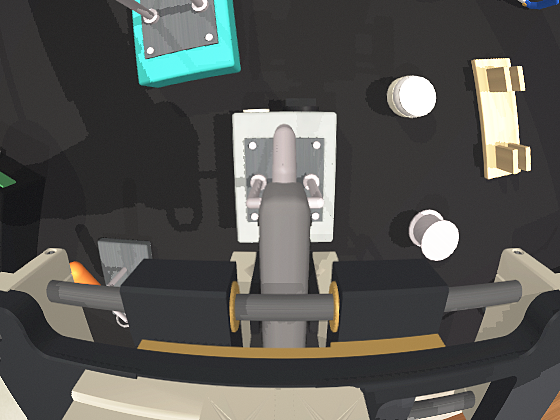

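View pics/top4.png

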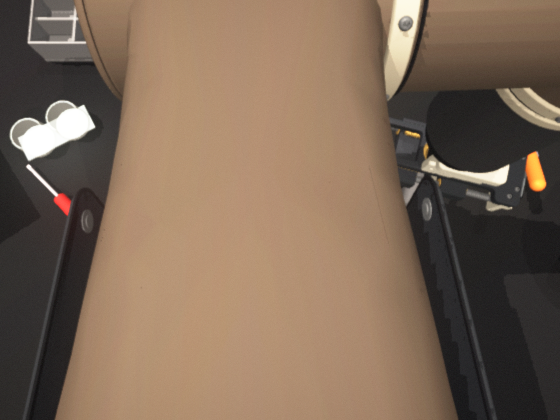

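The wrist view shows the hook at column 284 between the posts at 257 and 315. In the scene crop the hook floats above the bar. Next I'll overlay the predicted hook and bar on the scene and wrist images.

```bash
python3 -c "
from h import *
S=load('scene4');W=load('wrist4')
a=np.radians(-15);hx=np.array([np.cos(a),np.sin(a)])
o=np.array([.501,-.1748])-.001*hx; z=.1967
ctr=[[-.070,0,.006],[-.046,0,.006],[.015,0,.006],[.069,0,.006],[.0700,0,.05],[.046,0,.068],[.046,0,.112],[-.046,0,.112],[-.046,0,.068]]
H=rz(ctr,*o,a,z); bar=rz([[0,.03,.155],[0,-.03,.155],[0,.03,.069],[0,-.03,.069],[-.08,.06,.06],[-.08,-.06,.06]],.4988,-.1735,a)
for nm,C,f in (('scene4',S,proj),('wrist4',W,fproj)):
  k=4; im=cv2.imread('pics/%s.png'%nm); x0,y0,x1,y1=(130,170,290,320) if nm[0]=='s' else (200,90,360,240)
  im=cv2.resize(im[y0:y1,x0:x1],None,fx=k,fy=k,interpolation=2)
  h=((f(C,H)-[x0,y0]+.5)*k).astype(int);b=((f(C,bar)-[x0,y0]+.5)*k).astype(int)
  cv2.polylines(im,[h[:6].reshape(-1,1,2)],False,(0,0,255),1);
  cv2.polylines(im,[h[5:].reshape(-1,1,2)],True,(0,255,0),1)
  for i,j in((0,1),(0,2),(1,3),(4,5)): cv2.line(im,tuple(map(int,b[i])),tuple(map(int,b[j])),(255,0,0),1)
  for q in h: cv2.circle(im,tuple(map(int,q)),3,(0,255,255),1)
  cv2.imwrite('pics/ov_%s.png'%nm,im)
"
```

```text
(no output)
```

View pics/ov_scene4.png

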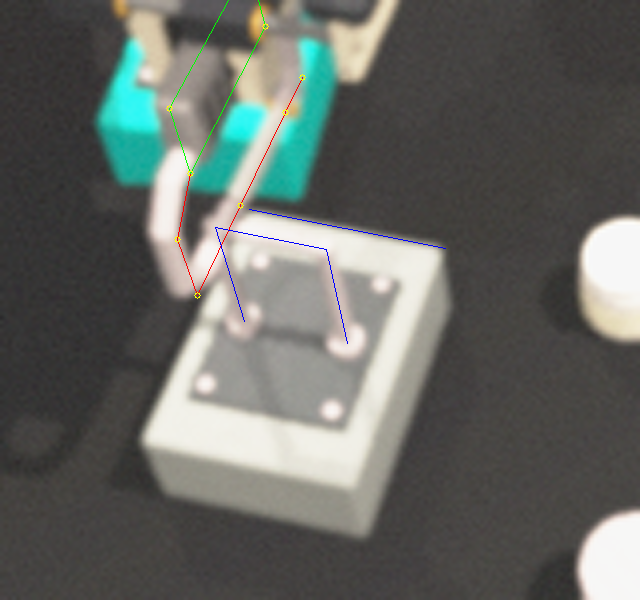

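View pics/ov_wrist4.png

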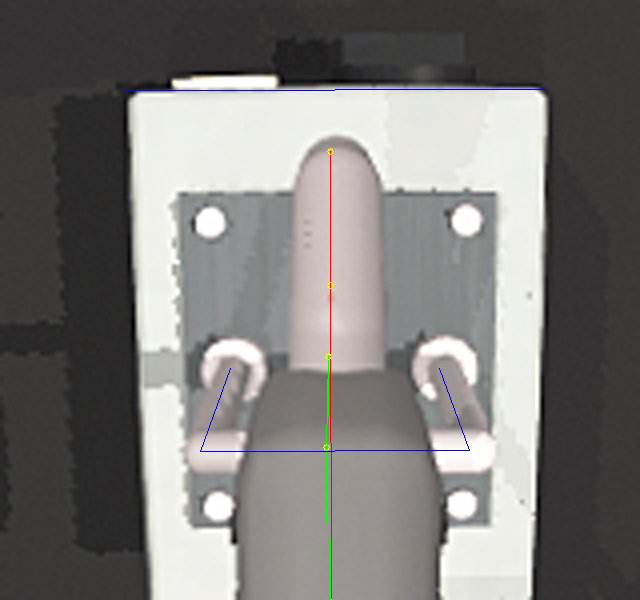

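```bash
python3 -c "
import cv2
i=cv2.imread('pics/scene4.png')[180:250,155:225];cv2.imwrite('pics/s4zz.png',cv2.resize(i,None,fx=8,fy=8,interpolation=cv2.INTER_CUBIC))
i=cv2.imread('pics/wrist4.png')[90:240,200:360];cv2.imwrite('pics/w4zz.png',cv2.resize(i,None,fx=4,fy=4,interpolation=cv2.INTER_CUBIC))"
```

```text
(no output)
```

View pics/s4zz.png

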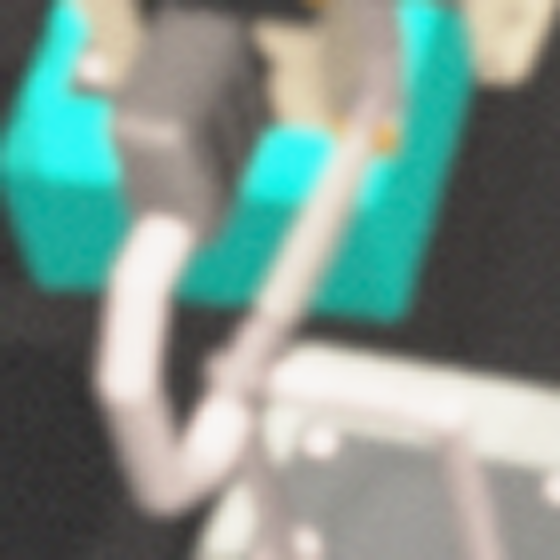

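```bash
python3 -c "
from h import *
S=load('scene4');W=load('wrist4')
a=np.radians(-15.1)
print('tcp S',proj(S,[[.501,-.1748,.2733]]).round(1),'pads tips',proj(S,rz([[0,.02,0],[0,-.02,0]],.501,-.1748,a,.2733)).round(1).tolist())
for dx in(-.004,-.001,.002):
  o=rz([[dx,0,0]],.501,-.1748,a)[0]
  print(dx,'W -x ends',fproj(W,rz([[-.0765,0,.03],[-.0765,0,.02],[-.0765,0,.04],[-.046,0,.105]],o[0],o[1],a,.1967)).round(1).tolist())
# bar alone per camera at current pics
print('bar S pred',proj(S,rz([[0,.03,.155],[0,-.03,.155]],.4988,-.1735,a)).round(1).tolist())
print('bar W pred',fproj(W,rz([[0,.035,.155],[0,-.035,.155]],.4988,-.1735,a)).round(1).tolist())
"
```

```text
tcp S [[185.7 191.2]] pads tips [[196.0, 193.1], [175.5, 189.3]]
-0.004 W -x ends [[282.1, 114.3], [282.1, 114.1], [282.0, 114.4], [281.4, 189.9]]
-0.001 W -x ends [[282.1, 119.0], [282.1, 118.6], [282.0, 119.4], [281.4, 196.9]]
0.002 W -x ends [[282.1, 123.7], [282.1, 123.1], [282.0, 124.3], [281.4, 203.7]]
bar S pred [[211.0, 231.9], [183.4, 226.3]]
bar W pred [[322.4, 202.3], [244.1, 202.3]]
```

View pics/w4zz.png

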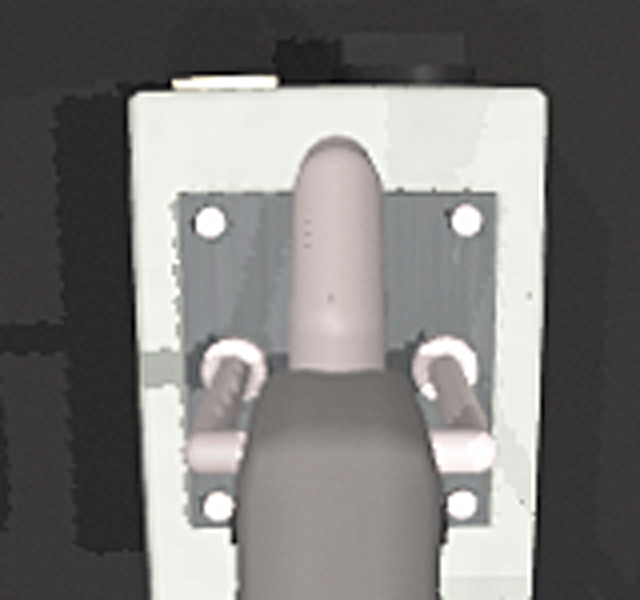

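The wrist view shows the hook in the middle of the ring. Calibration-wise, the bar crosses the hook at about x = -1.5 to -4.5 mm, inside the -8 to 4 window. I'll descend now.

>>> play_rows:
  series: [0.01,0,0,0,0.01,0,0,0,0.01,0,0,0,0.005,0,0,0,0.005,0,0,0]
  squeeze: 60

```text
time_s: 7.68
tcp_pos: [0.501, -0.1736, 0.2324]
eef_rot: [104.7, 89.9, 179.7]
contact_force: [-2.6, 1.4, 2.6]
gripper_width: 0.0215
```

>>> play_rows:
  series: [0.004,0,0,0,0.004,0,0,0,0.004,0,0,0,0.004,0,0,0,0.004,0,0,0]

```text
time_s: 8.1
tcp_pos: [0.503, -0.1742, 0.2143]
eef_rot: [-91.4, 89.8, -16.4]
contact_force: [0.1, -0.2, 5.8]
gripper_width: 0.0218
```

```bash
python3 -c "
from h import *
plan([.5017,-.1743,.1736],75)
from plant import capture
for n in ['scene','wrist']:
  c=capture(n);cv2.imwrite('pics/%s5.png'%n,c['img'])
i=cv2.imread('pics/scene5.png')[180:260,150:230];j=cv2.imread('pics/wrist5.png')[90:240,200:350]
cv2.imwrite('pics/m5.png',np.hstack([cv2.resize(i,(400,400),interpolation=2),cv2.resize(j,(400,400),interpolation=2)]))
"
```

```text
t 8.1 tcp [ 0.503  -0.1742  0.2143] zhead 75.02 xaxis [ 3.1e-03 -9.0e-04 -1.0e+00] F [ 0.1 -0.2  5.8] w 0.0218 j6 -107.1
world d [-0.0013 -0.0001 -0.0407] spin rad 0.0004 d in tool now [ 0.0407  0.0014 -0.0004] after spin [ 0.0407  0.0014 -0.0004] rows 1.0
```

View pics/m5.png

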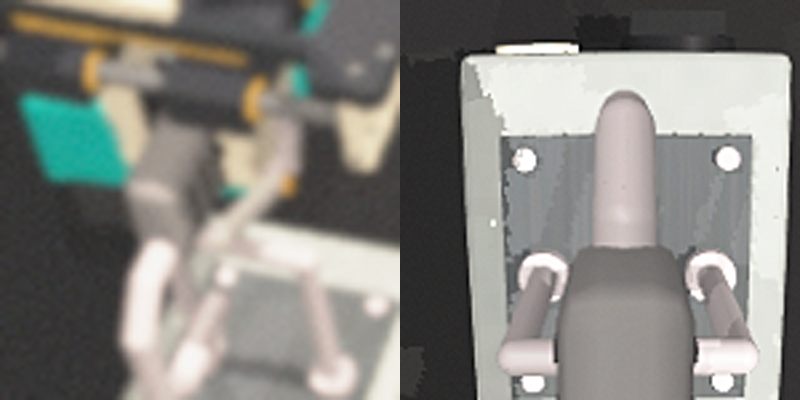

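The picture shows the gate swung up on the bar with the hook still centred. The tool has drifted 1.5 mm in x, so I'll correct that and press on.

>>> play_rows:
  series: [0.004,0.0015,0,0,0.005,0,0,0,0.005,0,0,0,0.005,0,0,0,0.004,0,0,0]

```text
time_s: 8.62
tcp_pos: [0.5012, -0.1738, 0.1914]
eef_rot: [-90.8, 89.9, -15.8]
contact_force: [-3.0, 0.5, 7.7]
gripper_width: 0.0219
```

>>> play_rows:
  series: [0.004,0,0,0,0.004,0,0,0,0.004,0,0,0,0.004,0,0,0,0.002,0,0,0]

```text
time_s: 9.03
tcp_pos: [0.5004, -0.1734, 0.1717]
eef_rot: [52.9, 90.0, 127.9]
contact_force: [-0.6, -0.5, -3.0]
gripper_width: 0.0216
```

```bash
python3 -c "
from h import *
plan([.5017,-.1743,.1736],75)
from plant import capture
for n in ['scene','wrist']:
  c=capture(n);cv2.imwrite('pics/%s6.png'%n,c['img'])
i=cv2.imread('pics/scene6.png')[180:260,150:230];j=cv2.imread('pics/wrist6.png')[90:240,200:350]
cv2.imwrite('pics/m6.png',np.hstack([cv2.resize(i,(400,400),interpolation=2),cv2.resize(j,(400,400),interpolation=2)]))
"
```

```text
t 9.03 tcp [ 0.5004 -0.1734  0.1717] zhead 74.99 xaxis [-1.e-04  1.e-04 -1.e+00] F [-0.6 -0.5 -3. ] w 0.0216 j6 -107.1
world d [ 0.0013 -0.0009  0.0019] spin rad -0.0001 d in tool now [-0.0019 -0.0015 -0.0005] after spin [-0.0019 -0.0015 -0.0005] rows 1.0
```

View pics/m6.png

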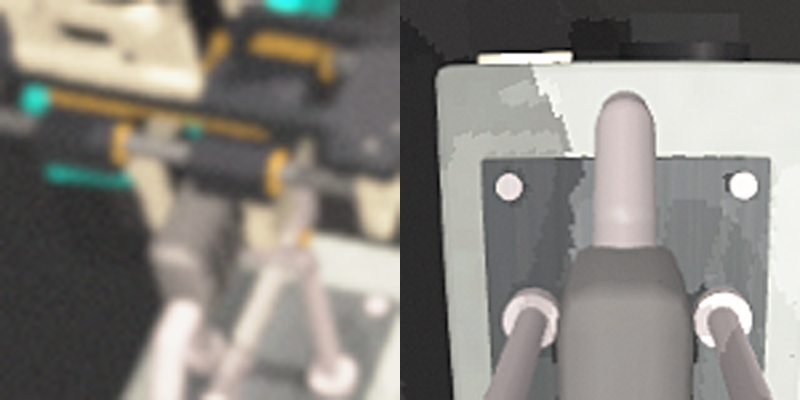

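The bar is through: the push force has fallen to the hook's weight and the gate looks straight again. I'll lower until the grip rests on the bar.

>>> play_rows:
  series: [0.001,0,0,0,0.001,0,0,0,0.0005,0,0,0,0,0,0,0,0,0,0,0]

```text
time_s: 9.55
tcp_pos: [0.5003, -0.1735, 0.1702]
eef_rot: [-79.0, 90.0, -4.0]
contact_force: [0.3, 0.2, -1.9]
gripper_width: 0.0217
```

>>> play_rows:
  series: [0.0005,0,0,0,0,0,0,0,0,0,0,0,0,0,0,0,0,0,0,0]

```text
time_s: 9.97
tcp_pos: [0.5002, -0.1735, 0.1696]
eef_rot: [-116.0, 90.0, -41.0]
contact_force: [0.1, -0.4, -2.4]
gripper_width: 0.0219
```

>>> play_rows:
  series: [0.0006,0,0,0,0,0,0,0,0.0006,0,0,0,0,0,0,0,0,0,0,0]

```text
time_s: 10.38
tcp_pos: [0.5003, -0.1735, 0.1686]
eef_rot: [-97.5, 90.0, -22.5]
contact_force: [-1.9, 0.2, 1.6]
gripper_width: 0.0218
```

>>> play_rows:
  series: [0.0005,0,0,0,0,0,0,0,0,0,0,0,0,0,0,0,0,0,0,0]

```text
time_s: 10.8
tcp_pos: [0.5003, -0.1735, 0.1685]
eef_rot: [-97.2, 90.0, -22.2]
contact_force: [-2.8, 2.1, 5.4]
gripper_width: 0.0216
```

It's in contact and the bar carries the weight. I'll release.

>>> play_rows:
  series: [-0.0006,0,0,0,0,0,0,0,0,0,0,0,0,0,0,0,0,0,0,0]
  jaw: 70

```text
time_s: 11.22
tcp_pos: [0.5003, -0.1735, 0.1683]
eef_rot: [113.5, 90.0, -171.5]
contact_force: [0.6, -0.4, -0.2]
gripper_width: 0.0497
```

>>> play_rows:
  series: [0,0,0,0,0,0,0,0,0,0,0,0,0,0,0,0,0,0,0,0]

```text
time_s: 11.63
tcp_pos: [0.5002, -0.1735, 0.1685]
eef_rot: [-44.1, 90.0, 30.9]
contact_force: [0.0, 0.5, 0.2]
gripper_width: 0.0612
```

```bash
python3 -c "
from h import *
plan([.5017,-.1743,.3],75)
from plant import capture
for n in ['scene','wrist']:
  c=capture(n);cv2.imwrite('pics/%s7.png'%n,c['img'])
i=cv2.imread('pics/scene7.png')[180:260,150:230];j=cv2.imread('pics/wrist7.png')[90:390,130:430]
cv2.imwrite('pics/m7.png',np.hstack([cv2.resize(i,(400,400),interpolation=2),cv2.resize(j,(400,400),interpolation=2)]))
"
```

```text
t 11.63 tcp [ 0.5002 -0.1735  0.1685] zhead 75.0 xaxis [ 0.  0. -1.] F [0.  0.5 0.2] w 0.0612 j6 -107.1
world d [ 0.0015 -0.0008  0.1315] spin rad 0.0 d in tool now [-0.1315 -0.0016 -0.0004] after spin [-0.1315 -0.0016 -0.0004] rows 4.0
```

View pics/m7.png

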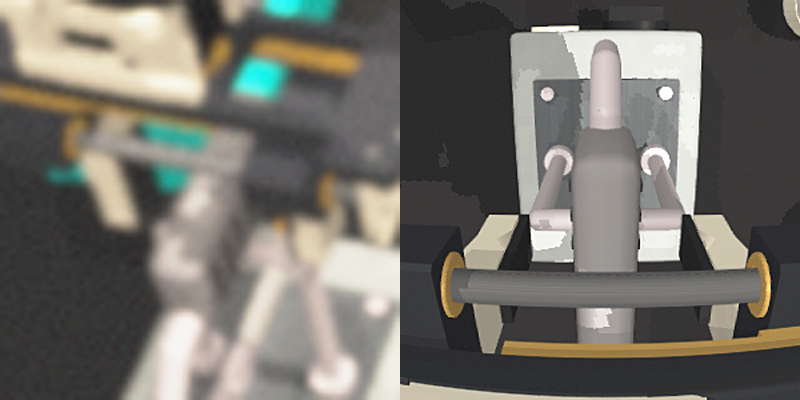

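The fingers are clear and the hook rests on the bar. I'll retreat straight up.

>>> play_rows:
  series: [-0.005,0,0,0,-0.012,0,0,0,-0.02,0,0,0,-0.03,0,0,0,-0.03,0,0,0]

```text
time_s: 12.15
tcp_pos: [0.4996, -0.1735, 0.2665]
eef_rot: [108.4, 89.9, -176.6]
contact_force: [0.8, 0.1, -0.6]
gripper_width: 0.0612
```

>>> play_rows:
  series: [-0.03,0,0,0,0,0,-0.035,0,0,0,-0.035,0,0,0,-0.035,0,0,0,-0.035,0]

```text
time_s: 12.57
tcp_pos: [0.4636, -0.3098, 0.2964]
eef_rot: [-88.6, 89.9, -13.5]
contact_force: [1.7, 0.8, 0.0]
gripper_width: 0.0613
```

>>> play_rows:
  series: [0,0,-0.035,0,0,0,-0.02,0,0,0,0,0,0,0,0,0,0,0,0,0]

```text
time_s: 12.98
tcp_pos: [0.4497, -0.3616, 0.2956]
eef_rot: [25.8, 90.0, 100.7]
contact_force: [0.4, 0.1, 0.3]
gripper_width: 0.0613
```

```bash
python3 -c "
from h import *
plan([.5017,-.1743,.3],75)
from plant import capture
for n in ['scene','top','wrist']:
  c=capture(n);cv2.imwrite('pics/%s8.png'%n,c['img'])
i=cv2.imread('pics/scene8.png')[190:310,145:265];j=cv2.imread('pics/top8.png')[145:265,320:440]
cv2.imwrite('pics/m8.png',np.hstack([cv2.resize(i,(400,400),interpolation=2),cv2.resize(j,(400,400),interpolation=2)]))
"
```

```text
t 12.98 tcp [ 0.4497 -0.3616  0.2956] zhead 74.97 xaxis [-0.e+00  2.e-04 -1.e+00] F [0.4 0.1 0.3] w 0.0613 j6 -85.6
world d [0.052  0.1873 0.0044] spin rad -0.0006 d in tool now [-0.0044 -0.0016  0.1944] after spin [-0.0044 -0.0018  0.1944] rows 5.0
```

View pics/m8.png

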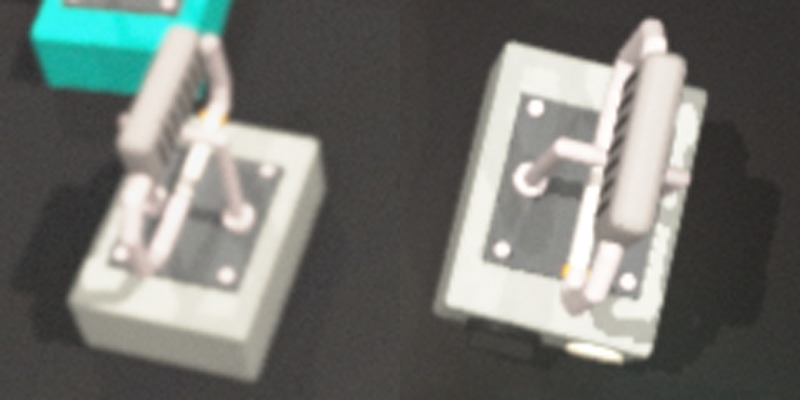

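View pics/scene8.png

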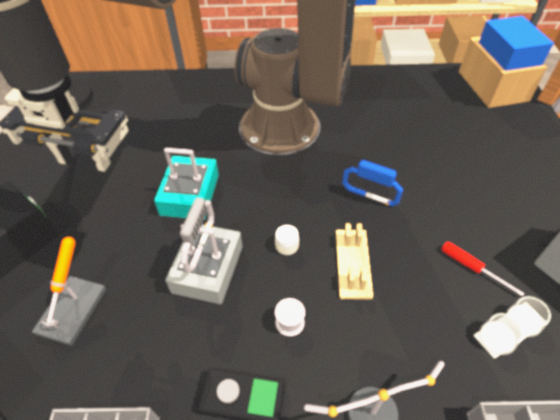

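View pics/wrist8.png

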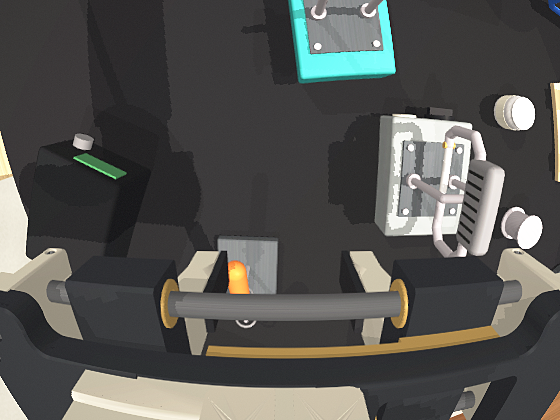

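```bash
python3 -c "
import cv2
i=cv2.imread('pics/wrist8.png')[100:270,370:550];cv2.imwrite('pics/w8z.png',cv2.resize(i,None,fx=3.5,fy=3.5,interpolation=2))"
```

```text
(no output)
```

View pics/w8z.png

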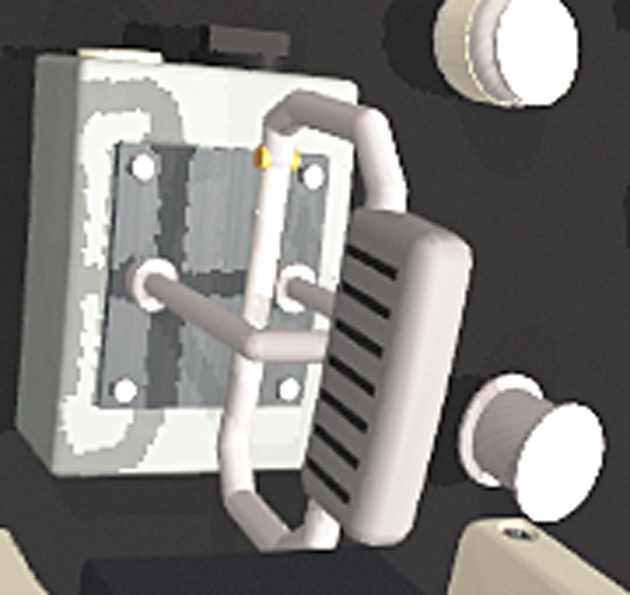

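>>> play_rows:
  series: [0,0,0,0,0,0,0,0,0,0,0,0,0,0,0,0,0,0,0,0]

```text
time_s: 13.55
tcp_pos: [0.4498, -0.3617, 0.2955]
eef_rot: [-51.1, 90.0, 23.9]
contact_force: [-0.1, -0.1, 0.1]
gripper_width: 0.0612
```

>>> play_rows:
  series: [0,0,0,0,0,0,0,0,0,0,0,0,0,0,0,0,0,0,0,0]

```text
time_s: 13.97
tcp_pos: [0.4497, -0.3619, 0.2954]
eef_rot: [89.0, 90.0, 164.0]
contact_force: [0.2, -0.3, 0.5]
gripper_width: 0.0613
```

```bash
python3 -c "
from plant import capture
import cv2,numpy as np
a=cv2.imread('pics/wrist8.png');b=capture('wrist')['img'];cv2.imwrite('pics/wrist9.png',b)
print(cv2.absdiff(a,b)[100:270,370:550].mean(), cv2.absdiff(a,b)[100:270,370:550].max())
"
```

```text
7.293202614379085 243
```

```bash
python3 -c "
import cv2
i=cv2.imread('pics/wrist9.png')[100:270,370:550];cv2.imwrite('pics/w9z.png',cv2.resize(i,None,fx=3.5,fy=3.5,interpolation=2))"
```

```text
(no output)
```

View pics/w9z.png

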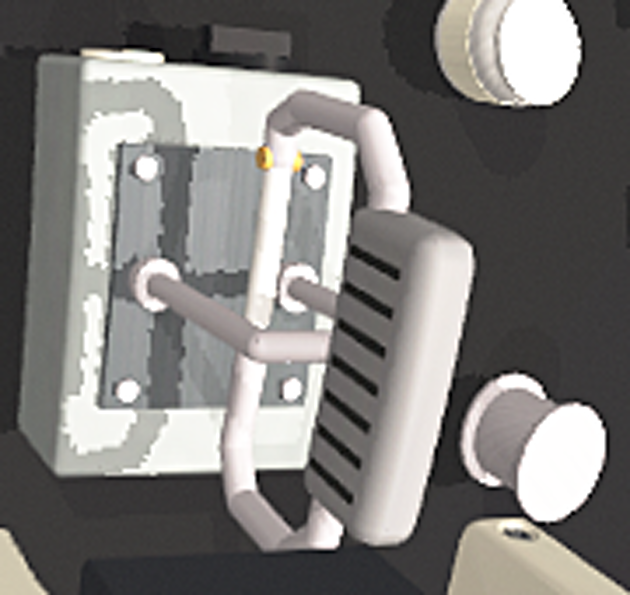

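The whole view has shifted by under a pixel because the arm settled, and the hook hasn't moved relative to the box. The gate is in line with the nose and the bar runs inside the hook, with the reel and tin both standing.

```bash
python3 -c "
from plant import close_job
print(close_job())"
```

```text
the job is handed in; nothing more can be done
None
```

The hook is hanging on the grey mains box's ring with its gate shut. I handed the job in at about 14 s of the 45 s limit.

I gripped the hook by its grip, lifted it out of the rest, and turned it to lie across the ring bar. Pushing the gate down on the bar, I read up to about 8 N upward at the tool. The reading then fell back to just the hook's weight as the bar passed inside. I lowered the grip onto the bar, released it, and moved the arm clear.

**Last checks:**
- **Hook:** the wrist pictures show the bar inside the hook and the gate in line with the nose. Two pictures about 1 s apart show it at rest; they differ only by a sub-pixel shift of the whole view as the arm settled.
- **Bystanders:** the solder reel, flux tin, turquoise box and blue hook were not moved. The robot was touching nothing.
- **Not tested:** I did not tug on the hook to test the gate; that it is shut rests on the pictures and the force drop.

**One disagreement:** before the push, the scene camera placed the held hook about 3.5 px (roughly 6 mm) to one side of where I predicted. The wrist camera showed it centred between the posts. I trusted the wrist view, and the push went through as expected.

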